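Count along the spice rack and push the tin into the third gap

ROBOT

A 6-joint arm with a two-finger parallel gripper is mounted at the origin on the work surface. World frame = base frame: x ahead of the robot, y to its left, z up, the work surface at z = 0. Lengths are in mm, angles in rad, forces in N, time in s.
With the tool pointing down it reaches from about 275 to 1000 mm from the base axis. Payload 8.4 kg.
Tool frame: the origin (TCP) lies midway between the tips of the shut fingers; the grasp point (between the pads) lies 19 mm behind it (r.grip_point_offset is the distance from the TCP to the grasp point, in mm); z points along the fingers, y is the line along which they close (so a half turn about z gives the same grasp; the last joint's range is limited). The gripper opens to 85 mm and grips with 20 to 120 N. Pads are 22 mm wide; open, the fingers measure 114 mm over their backs; the gripper's body (76 mm by 85 mm) begins 54 mm behind the grasp point. The pads swing forward as they close: fully open they stand 13 mm farther back than shut.
Start: joints at [-1.344, 0.353, 1.633, -0, 1.155, -0.002], TCP at [141.754, -608.715, 231.281] pointing down, gripper open.
Joint ranges: [-2.63, 2.63], [-0.92, 2.1], [0.06, 2.66], [-1.3, 4.44], [0, 2.69], [-3.02, 3.02]. Speed limits (rad/s): [2.22, 2.22, 2.79, 3.14, 3.14, 3.14].

INTERFACE

Orientations are given as [roll, pitch, yaw] about the fixed x, y, z axes, in that order (R = Rz(yaw) Ry(pitch) Rx(roll)).
In Python, from rig import r gives the robot as it stands. The module is installed in compiled form; this text tells all that it offers.
- The arm moves only by the shell command python3 -m creep 'ROWS' [FORCE]. ROWS is text: rows parted by semicolons, each of 7 numbers parted by spaces: the turn, a rotation vector about the tool's x, y, z in degrees, then the shift along the tool's x, y, z in m, then the closure in counts, from 0 (fully open) to 255 (shut). A call has 1 to 8 rows; each row is the pose to reach, as a shift and turn from the pose commanded when the call began, along the tool's axes at that moment; what a row does not reach only later rows make up. A row lasts 1/8 s, in which the tool goes at most 62.5 mm and 10.7 degrees, less where a joint would pass 70% of its speed; a pose out of reach is approached as far as the arm can. A call with a gripper value outside its range is refused whole. The fingers move at their own pace and stop on an object; FORCE is the grip in N (left out, the last holds). Time passes only in rows, so rows that repeat a pose let the fingers close. It gives the time, the measured TCP pose, the force, the opening and the grip force at its end, in the units of the state.
- r.sense(): the state, without advancing time (a new reading comes with each control period).
- r.grab_frame(name): name is "side" or "top" or "wrist"; returns a dict with "img" (384x512x3 uint8, red, green, blue), "range_z" (384x512 float32, mm along the optical axis (not along the pixel's ray), 0 where there is no reading), "K" (3x3 intrinsics, pixels), "world_from_camera" (4x4, takes a point from camera to world coordinates). Camera axes: x right, y up, looking along -z (the intrinsics and any distortion apply to the point x, -y, -z); pixel columns grow to the right and rows downward; lengths in mm; the calibration is good to about 2 mm. A picture is of the moment at which its call begins.
- r.sign_off(): hands the job in; it is judged then, once.
The state is a dict: "clock": time; "qpos": joint angles; "qvel": joint speeds; "joint_efforts": joint torques, N m; "eef_pos": TCP position; "tcp_rot": TCP orientation; "contact_force": force on the tool from outside, world axes, zero at the start; "wrist_torque": the same for the moment, N m; "opening": opening from 0.0 (shut) to 1.0 (fully open); "grasp_force": force on a finger pad.
Only numpy, scipy, OpenCV 4.12 (cv2) and the standard library are available. Lean on these libraries where they do the work, as an engineer would, in place of code of your own. Each camera call takes 0.05 s, during which the arm holds its last target. There are 200 camera calls.

TASK

Count by touch to the third gap of the low spice rack: starting at the end where the brush lies in its clip, run one fingertip along the top of the sprung rail behind the gaps, over the first bar, then the second, then the third, and lift off there without touching the fourth. Then push the loose round spice tin along the ledge into that third gap until it is home against the back wall, and let go of it. Do not grasp, lift or tip the tin, and leave the other things where they stand.

Things in the scene. Friction and masses are not known exactly. Their poses are not given: they have to be found in the camera images.
- rack: Fixed low steel divider rack, 288 mm long (its y), no floor, open on top. Five dividers 8 mm thick, 30 mm high at y = +140, +70, 0, -70, -140 mm form four gaps 62 mm wide. Their round-nosed mouths, at x = -39 mm, open to -x (towards the robot); a 28 mm high back wall closes them, inner face at x = +32 mm. Origin: rack middle, on the ledge. Yaw up to 0.15 rad.
- rail (a joint): Travel (m) of the sprung rail behind and above the back wall: 0 up, 0.008 fully pressed down. It runs along the rack at rack x = +47 mm (41 mm beyond the gap home points) and carries four bars, one behind each gap; all dip together. It starts to dip at about 2 N and is fully down at about 5 N.
- brush_clip: Fixed basting brush with a grey handle, lying along the rack's x in a spring clip, 185 mm long, 40 mm high in all, just beyond ONE end of the rack (its +y or its -y end, 190 mm from the rack's middle). Counting of the gaps begins at this end. Origin: centre of the clip's underside, on the ledge.
- salt_pot: Loose white lidded salt pot, 62 mm diameter, 57 mm high, just beyond the rack's other end; leave alone. Origin: centre of its underside.
- tin_center (a point): Centre (half-way up, 15 mm above the ledge) of the loose round aluminium spice tin, 52 mm diameter, 30 mm high, about 60 to 130 g, standing on the open ledge between robot and rack, lid up. It slides on the ledge.
- tagine: Brown clay tagine, 190 mm diameter, 180 mm high; leave alone. Origin: centre of its underside.
- jug: Glass measuring jug, 100 mm diameter, 120 mm high, with a handle; leave alone. Origin: centre of its underside.
- carousel: Three-tier aluminium spice carousel, 160 mm diameter, 310 mm high; leave alone. Origin: centre of its underside.
- bar_a: The rail's bar behind the leftmost (+y end of the rack) gap: aluminium, 56 mm long along the rack's y, 12 mm wide, 10 mm thick, 14 mm clear of the next bar. Origin: centre of its top face, 50 mm above the ledge when the rail is up. Axes as the rack's.
- gap_a (a point): Where the tin's centre lies when the tin is home in the leftmost (+y end of the rack) gap: on the gap's middle line, 26 mm in front of the back wall, 15 mm above the ledge.
- bar_b: The rail's bar behind the second from the +y end gap: aluminium, 56 mm long along the rack's y, 12 mm wide, 10 mm thick, 14 mm clear of the next bar. Origin: centre of its top face, 50 mm above the ledge when the rail is up. Axes as the rack's.
- gap_b (a point): Where the tin's centre lies when the tin is home in the second from the +y end gap: on the gap's middle line, 26 mm in front of the back wall, 15 mm above the ledge.
- bar_c: The rail's bar behind the third from the +y end gap: aluminium, 56 mm long along the rack's y, 12 mm wide, 10 mm thick, 14 mm clear of the next bar. Origin: centre of its top face, 50 mm above the ledge when the rail is up. Axes as the rack's.
- gap_c (a point): Where the tin's centre lies when the tin is home in the third from the +y end gap: on the gap's middle line, 26 mm in front of the back wall, 15 mm above the ledge.
- bar_d: The rail's bar behind the rightmost (-y end of the rack) gap: aluminium, 56 mm long along the rack's y, 12 mm wide, 10 mm thick, 14 mm clear of the next bar. Origin: centre of its top face, 50 mm above the ledge when the rail is up. Axes as the rack's.
- gap_d (a point): Where the tin's centre lies when the tin is home in the rightmost (-y end of the rack) gap: on the gap's middle line, 26 mm in front of the back wall, 15 mm above the ledge.
- tin: The same tin as a body; origin: centre of its underside on the ledge.
Not all that is in view belongs to the job. Several things look just like the brush_clip: the one meant starts nearest to the robot's base.

How it is judged (in metres and radians):
On the way, in this order (a step that is already met when the one before it is completed fails the run):
1. a fingertip touches the bar of the first gap, counted from the brush end (((y of brush_clip in the frame of rack above 0 m and contact force between the fingers and bar_a above 0.3 N) or (not (y of brush_clip in the frame of rack above 0 m) and contact force between the fingers and bar_d above 0.3 N))), for 0.05 s.
2. then the bar of the second gap (((y of brush_clip in the frame of rack above 0 m and contact force between the fingers and bar_b above 0.3 N) or (not (y of brush_clip in the frame of rack above 0 m) and contact force between the fingers and bar_c above 0.3 N))), for 0.05 s.
3. then the bar of the third gap (((y of brush_clip in the frame of rack above 0 m and contact force between the fingers and bar_c above 0.3 N) or (not (y of brush_clip in the frame of rack above 0 m) and contact force between the fingers and bar_b above 0.3 N))), for 0.05 s.
4. then the tin is pushed home in the third gap (((y of brush_clip in the frame of rack above 0 m and horizontal distance between tin_center and gap_c below 0.009 m) or (not (y of brush_clip in the frame of rack above 0 m) and horizontal distance between tin_center and gap_b below 0.009 m))), for 0.2 s.
At the end, for the whole second after the job is handed in: The tin stands upright (within 0.1 rad) and at rest on the ledge in the third gap from the brush end, its centre within 9 mm (horizontally) of the home point (((y of brush_clip in the frame of rack above 0 m and horizontal distance between tin_center and gap_c below 0.009 m) or (not (y of brush_clip in the frame of rack above 0 m) and horizontal distance between tin_center and gap_b below 0.009 m)) and height (world z) of tin_center below 0.018 m and angle between tin_center's own z axis and vertical below 0.1 rad and linear speed of tin below 0.01 m/s); the robot touches nothing.
It fails at once if the bar of the fourth gap is touched by the fingers ((y of brush_clip in the frame of rack above 0 m and contact force between the fingers and bar_d above 0.3 N) or (not (y of brush_clip in the frame of rack above 0 m) and contact force between the fingers and bar_a above 0.3 N)).
It fails at once if the tin is lifted off the ledge (by more than 8 mm) (height (world z) of tin_center above 0.023 m).
It fails at once if the tin is tipped (by more than 0.3 rad) (angle between tin_center's own z axis and vertical above 0.3 rad).
It fails at once if the salt pot, tagine, jug or carousel is moved by more than 15 mm (distance of any of salt_pot, tagine, jug, carousel from where it was at the start of the episode above 0.015 m).
It also fails if it takes over 72 s, if anything falls off the work surface, if the arm or the gripper's body presses on something with over 40 N, if the wrist force passes 120 N, or if a joint passes its speed limit or range.

## Working session

There is one attempt and no reset: what is moved stays moved. The work goes in short steps, Python scripts to look and compute and a shell command to move; the robot and the scene stay as the last step left them, time stands still between calls to the robot, and variables do not carry over. Pictures are saved under pics/ and viewed, at most 13 in all, crops included, and the job is handed in when it is done.

```bash
mkdir -p pics
cat > h.py <<'E'
from rig import r
import numpy as np, cv2
def snap(n,fn):
    f=r.grab_frame(n); np.savez('pics/'+fn+'.npz',**f); cv2.imwrite('pics/'+fn+'.png',f['img'][:,:,::-1]); return f
def load(fn): return dict(np.load('pics/'+fn+'.npz'))
def pt(f,u,v,z=None):
    K=f['K'];T=f['world_from_camera'];d=np.array([(u-K[0,2])/K[0,0],-(v-K[1,2])/K[1,1],-1])
    if z is None: s=f['range_z'][int(v),int(u)]
    else:
        w=T[:3,:3]@d; s=(z-T[2,3])/w[2]
    return T[:3,:3]@(d*s)+T[:3,3]
E
python3 - <<'E'
from h import *
a=snap('top','t0');b=snap('side','s0')
cv2.imwrite('pics/both.png',cv2.resize(a['img'],(800,600))[:,:,::-1])
s=r.sense();print(s);print(a['K'],a['world_from_camera'],b['world_from_camera'])
E
```

```text
{'clock': 0.1, 'qpos': array([-1.34438637e+00,  3.53593161e-01,  1.63405668e+00, -3.07624527e-05,
        1.15518826e+00, -2.38942801e-03]), 'qvel': array([-5.13090116e-05, -1.74268552e-03, -3.85050560e-03, -5.41318997e-05,
        6.73956838e-04, -4.77859501e-04]), 'joint_efforts': array([-6.59153739e-04, -6.06356764e+01, -3.42819750e+01, -9.18117507e-06,
        3.89016917e-03, -9.49316785e-06]), 'eef_pos': array([ 141.65742035, -608.30109053,  230.62915544]), 'tcp_rot': array([-3.14034715e+00,  2.51522140e-05,  2.28811833e-01]), 'contact_force': array([ 0.46521324,  0.00843706, -0.6835618 ]), 'wrist_torque': array([-0.00089732, -0.06067994, -0.01849338]), 'grasp_force': 0.0, 'opening': 1.0005412761423196}
[[381.74422      0.         255.55880441]
 [  0.         381.74422    192.17170063]
 [  0.           0.           1.        ]] [[ 7.75214101e-03  9.94285716e-01 -1.06469804e-01  4.47560185e+02]
 [-9.99968882e-01  7.86377599e-03  6.28726230e-04  9.54830947e+01]
 [ 1.46238820e-03  1.06461617e-01  9.94315737e-01  1.30514933e+03]
 [ 0.00000000e+00  0.00000000e+00  0.00000000e+00  1.00000000e+00]] [[-7.12470518e-01  5.37298134e-01 -4.51327460e-01 -1.24135945e+02]
 [-7.01701302e-01 -5.46479512e-01  4.57138301e-01  7.99512783e+02]
 [-1.02165391e-03  6.42394629e-01  7.66373341e-01  1.25758548e+03]
 [ 0.00000000e+00  0.00000000e+00  0.00000000e+00  1.00000000e+00]]
```

View pics/both.png

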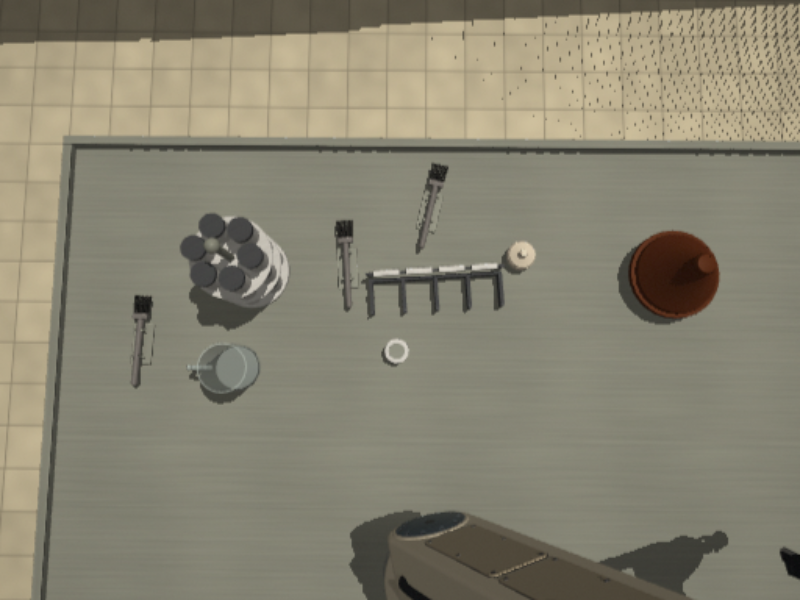

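View pics/s0.png

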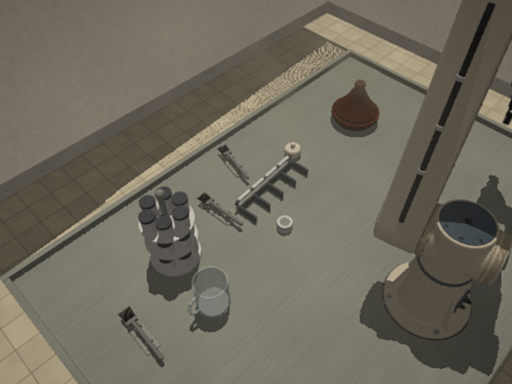

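The top view shows three look-alike brushes: (346,265) at the rack's left end, (433,207) behind the rack, and (143,340) far left. The tin is at (396,351), the salt pot at (520,255) and the rack spans (368..503, 265..315). I'll pick (346,265), then check the distances and a close crop.

Run:
```python
from h import *
f=load('t0');k=.64
for n,u,v,z in [('br1',346,265,20),('br2',433,207,20),('br3',143,340,20),('tin',396,351,30),('salt',520,255,57),
 ('div+y nose',371,314,30),('div-y nose',501,306,30),('rail+y',369,274,50),('rail-y',499,267,50)]:
    p=pt(f,u*k,v*k,z);print(n,p.round(),np.hypot(*p[:2]).round(), pt(f,u*k,v*k).round())
c=f['img'][125:245,205:355];cv2.imwrite('pics/c.png',cv2.resize(c,(750,600),interpolation=cv2.INTER_CUBIC)[:,:,::-1])
```

```text
br1 [662. 212.  20.] 695.0 [659. 210.  37.]
br2 [792.  22.  20.] 793.0 [791.  22.  26.]
br3 [495. 645.  20.] 813.0 [495. 652.   5.]
tin [475. 101.  30.] 486.0 [475. 101.  28.]
salt [ 680. -161.   57.] 699.0 [ 682. -163.   44.]
div+y nose [554. 155.  30.] 575.0 [554. 155.  30.]
div-y nose [ 573. -124.   30.] 587.0 [ 574. -124.   29.]
rail+y [638. 160.  50.] 657.0 [638. 160.  46.]
rail-y [ 655. -117.   50.] 665.0 [ 655. -117.   50.]
```

View pics/c.png

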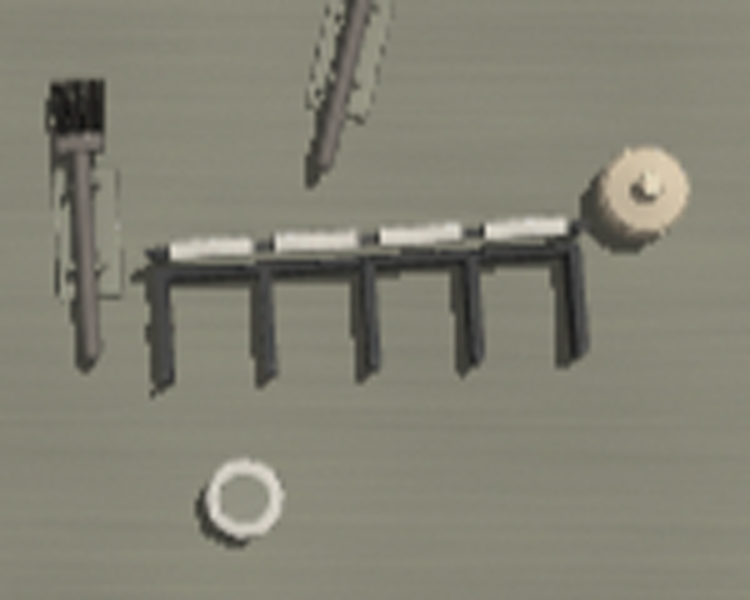

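The crop shows the brush at (80,220) beside the rack's +y end. The bars are at (211,249), (316,241), (420,233) and (526,227), the tin at (244,498), and the third gap lies between the dividers at x≈368 and 470. Counting runs a→b→c.

Run:
```python
from h import *
f=load('t0');im=f['img'].astype(int);m=((im.min(2)>150)*255).astype(np.uint8);m[:,:]=m
n,l,st,c=cv2.connectedComponentsWithStats(m[165:185,235:325])
for s,q in zip(st[1:],c[1:]): print(s,q)
P=[pt(f,205+u/5-.4,125+v/5-.4,50) for u,v in [(211,249),(316,241),(420,233),(526,227)]]
P=np.array(P);print(P.round(1))
ymid=np.array([105,35,-35,-105.])
cen=P.mean(0);vx=np.polyfit(ymid,P[:,0],1)[0];vy=np.polyfit(ymid,P[:,1],1)[0];yaw=np.arctan2(-vx,vy);print('yaw',yaw,np.hypot(vx,vy))
ex=np.array([np.cos(yaw),np.sin(yaw)]);ey=np.array([-ex[1],ex[0]]);o=cen[:2]-47*ex
print('origin',o,'bars',[(o+47*ex+y*ey).round(1) for y in ymid],'home c',o+6*ex-35*ey,'mouth c',o-39*ex-35*ey)
print('tin',pt(f,205+244/5-.4,125+498/5-.4,30))
for p in [(-39,140),(-39,-140),(-39,0)]:
  print('nose',p,o+p[0]*ex+p[1]*ey)
```

```text
[67  3 16  5 55] [74.54545455  5.07272727]
[46  4 16  5 56] [53.64285714  6.41071429]
[ 4  7 16  5 54] [11.25925926  9.12962963]
[25  6 16  4 55] [32.78181818  7.74545455]
[[641.1 124.3  50. ]
 [647.1  54.5  50. ]
 [653.  -14.7  50. ]
 [657.6 -85.3  50. ]]
yaw 0.07917310797281912 0.999839353783646
origin [602.84000831  15.98633946] bars [array([641.4, 124.4]), array([646.9,  54.6]), array([652.5, -15.2]), array([658., -85.])] home c [611.58937766 -18.42947864] mouth c [566.73034258 -21.98854752]
tin [476.80042188 101.03288041  30.        ]
nose (-39, 140) [552.88951919 152.46325559]
nose (-39, -140) [ 575.03483661 -126.65962938]
nose (-39, 0) [563.9621779   12.90181311]
```

```bash
cat >> h.py <<'E'
from scipy.spatial.transform import Rotation as R
YAW=.0792; EX=np.array([np.cos(YAW),np.sin(YAW),0]);EY=np.array([-EX[1],EX[0],0]);O=np.array([602.8,16,0])
def rk(x,y,z): return O+x*EX+y*EY+[0,0,z]
def go(*targets):
    "targets: (world xyz, yaw): tool shift (m) and turn (deg) from the present pose"
    s=r.sense();R0=R.from_euler('xyz',s['tcp_rot'])
    print('t',round(s['clock'],2),'p',s['eef_pos'].round(1),'rot',s['tcp_rot'].round(3),'F',s['contact_force'].round(1),'op',round(s['opening'],2))
    print('rack',np.round([(s['eef_pos']-O)@EX,(s['eef_pos']-O)@EY],1))
    for p,yaw in targets:
        q=R0.inv()*R.from_euler('xyz',[np.pi,0,yaw])
        print('goal',np.round(p,1),'turn',np.degrees(q.as_rotvec()).round(2),'shift',(R0.inv().apply(p-s['eef_pos'])/1000).round(4))
E
python3 -c "
from h import *
Y=YAW+np.pi/2
a=rk(47,108,110);go(((a+r.sense()['eef_pos'])/2,Y),(a,Y))"
```

```text
t 0.1 p [ 141.7 -608.3  230.6] rot [-3.14   0.     0.229] F [ 0.5  0.  -0.7] op 1.0
rack [-509.1 -585.9]
goal [ 391.4 -240.5  170.3] turn [-6.000e-02 -5.000e-02 -8.143e+01] shift [ 0.3267 -0.3015  0.0607]
goal [641.1 127.4 110. ] turn [-6.000e-02 -5.000e-02 -8.143e+01] shift [ 0.6533 -0.6031  0.1214]
```

```bash
python3 -m creep '0 0 -10 0.02 -0.018 0 255; 0 0 -20 0.06 -0.055 0 255; 0 0 -30 0.1 -0.092 0 255; 0 0 -40 0.145 -0.134 0 255; 0 0 -50 0.19 -0.175 0 255; 0 0 -60 0.235 -0.217 0 255; 0 0 -70 0.28 -0.258 0 255; 0 0 -80 0.32 -0.296 0 255' 40
python3 -c "
from h import *
Y=YAW+np.pi/2
go((rk(47,108,120),Y),(rk(47,108,70),Y))"
```

```text
clock: 1.1
eef_pos: [387.1, -245.9, 231.3]
tcp_rot: [3.141, -0.0, 1.631]
contact_force: [-0.2, 0.1, 0.1]
opening: -0.003
grasp_force: 0.0
t 1.1 p [ 387.1 -245.9  231.3] rot [ 3.141 -0.     1.631] F [-0.2  0.1  0.1] op -0.0
rack [-235.8 -244.1]
goal [641.1 127.4 120. ] turn [ 0.01 -0.   -1.09] shift [0.3574 0.276  0.1113]
goal [641.1 127.4  70. ] turn [ 0.01 -0.   -1.09] shift [0.3574 0.276  0.1613]
```

```bash
python3 -m creep '0 0 -1 0.04 0.031 0 255; 0 0 -1 0.088 0.068 0.01 255; 0 0 -1 0.136 0.105 0.02 255; 0 0 -1 0.184 0.142 0.03 255; 0 0 -1.1 0.23 0.178 0.045 255; 0 0 -1.1 0.276 0.213 0.06 255; 0 0 -1.1 0.32 0.247 0.08 255; 0 0 -1.1 0.357 0.276 0.11 255'
python3 - <<'E'
from h import *
Y=YAW+np.pi/2
f=snap('wrist','w1');cv2.imwrite('pics/w1b.png',f['img'][:,:,::-1])
go((rk(47,108,54),Y))
E
```

```text
clock: 2.1
eef_pos: [644.0, 125.7, 121.0]
tcp_rot: [3.14, -0.0, 1.645]
contact_force: [0.9, -0.3, -0.2]
opening: -0.003
grasp_force: 0.0
t 2.15 p [644.5 129.5 116.2] rot [-3.140e+00 -2.000e-03  1.646e+00] F [ 0.3  2.8 -1.5] op -0.0
rack [ 50.6 109.8]
goal [641.1 127.4  54. ] turn [-0.07 -0.09 -0.23] shift [-0.0019 -0.0035  0.0622]
```

View pics/w1b.png

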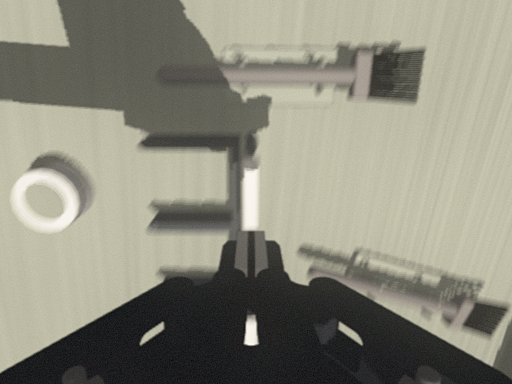

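The wrist view shows bar a at (250,197), in line with the shut fingertips at (250,240), and the brush at (300,72). I'll let the arm settle, then descend.

```bash
python3 -m creep '0 0 0 0 0 0.02 255; 0 0 0 0 0 0.035 255; 0 0 0 0 0 0.045 255; 0 0 0 0 0 0.045 255;0 0 0 0 0 0.045 255'
python3 - <<'E'
from h import *
Y=YAW+np.pi/2
go((rk(47,108,54),Y),(rk(47,105,46.5),Y),(rk(47,-35,46.5),Y))
E
```

```text
clock: 2.78
eef_pos: [642.9, 123.2, 77.1]
tcp_rot: [3.14, -0.0, 1.644]
contact_force: [-0.1, 0.0, -0.3]
opening: -0.003
grasp_force: 0.0
t 2.77 p [642.9 123.2  77.1] rot [ 3.14  -0.     1.644] F [-0.1  0.  -0.3] op -0.0
rack [ 48.5 103.7]
goal [641.1 127.4  54. ] turn [ 0.06 -0.01 -0.36] shift [ 0.0043 -0.0015  0.0231]
goal [641.3 124.4  46.5] turn [ 0.06 -0.01 -0.36] shift [ 0.0013 -0.0015  0.0306]
goal [652.4 -15.2  46.5] turn [ 0.06 -0.01 -0.36] shift [-0.1387 -0.0006  0.0305]
```

```bash
python3 -m creep '0 0 -0.3 0.002 -0.0015 0.01 255; 0 0 -0.3 0.002 -0.0015 0.02 255; 0 0 -0.3 0.002 -0.0015 0.025 255; 0 0 -0.3 0.002 -0.0015 0.028 255; 0 0 -0.3 0.002 -0.0015 0.03 255; 0 0 -0.3 0.002 -0.0015 0.0305 255; 0 0 -0.3 0.002 -0.0015 0.0305 255'
python3 - <<'E'
from h import *
Y=YAW+np.pi/2
go((rk(47,35,46.5),Y),(rk(47,-35,46.5),Y))
E
```

```text
clock: 3.65
eef_pos: [640.9, 125.5, 46.0]
tcp_rot: [3.141, -0.0, 1.65]
contact_force: [-2.8, 0.5, 2.6]
opening: 0.003
grasp_force: 1.6
t 3.65 p [640.9 125.5  46. ] rot [ 3.141 -0.     1.65 ] F [-2.8  0.5  2.6] op 0.0
rack [ 46.6 106.1]
goal [646.9  54.6  46.5] turn [ 0.01 -0.   -0.03] shift [-0.0711  0.0004 -0.0005]
goal [652.4 -15.2  46.5] turn [ 0.01 -0.   -0.03] shift [-0.1411  0.0004 -0.0005]
```

```bash
python3 -m creep '0 0 0 -0.008 0 0 255; 0 0 0 -0.018 0 0 255; 0 0 0 -0.028 0 0 255; 0 0 0 -0.038 0 0 255; 0 0 0 -0.048 0 0 255; 0 0 0 -0.058 0 0 255; 0 0 0 -0.066 0 0 255; 0 0 0 -0.07 0 0 255'
python3 - <<'E'
from h import *
Y=YAW+np.pi/2
go((rk(47,35,46.5),Y),(rk(47,-35,46.5),Y))
E
```

```text
clock: 4.65
eef_pos: [646.4, 55.1, 45.7]
tcp_rot: [-3.141, -0.0, 1.649]
contact_force: [0.5, 2.2, 4.0]
opening: 0.003
grasp_force: 1.8
t 4.65 p [646.4  55.1  45.7] rot [-3.141 -0.     1.649] F [0.5 2.2 4. ] op 0.0
rack [46.5 35.5]
goal [646.9  54.6  46.5] turn [-0.01 -0.   -0.05] shift [-0.0005  0.0005 -0.0008]
goal [652.4 -15.2  46.5] turn [-0.01 -0.   -0.05] shift [-0.0705  0.0005 -0.0008]
```

```bash
python3 -m creep '0 0 0 -0.008 0 0 255; 0 0 0 -0.018 0 0 255; 0 0 0 -0.028 0 0 255; 0 0 0 -0.038 0 0 255; 0 0 0 -0.048 0 0 255; 0 0 0 -0.058 0 0 255; 0 0 0 -0.065 0 0 255; 0 0 0 -0.067 0 0 255'
python3 - <<'E'
from h import *
go((rk(47,-35,46.5),YAW+np.pi/2))
E
```

```text
clock: 5.65
eef_pos: [651.7, -11.6, 45.8]
tcp_rot: [3.142, -0.0, 1.649]
contact_force: [0.5, 2.0, 2.8]
opening: 0.003
grasp_force: 1.8
t 5.65 p [651.7 -11.6  45.8] rot [ 3.142 -0.     1.649] F [0.5 2.  2.8] op 0.0
rack [ 46.5 -31.4]
goal [652.4 -15.2  46.5] turn [ 0.   -0.   -0.06] shift [-0.0036  0.0005 -0.0007]
```

```bash
python3 -m creep '0 0 0 0 0 -0.015 255; 0 0 0 0 0 -0.035 255; 0 0 0 0.002 0 -0.05 255; 0 0 0 0.02 0.015 -0.06 195; 0 0 0 0.06 0.05 -0.06 195; 0 0 0 0.1 0.09 -0.06 195; 0 0 0 0.14 0.13 -0.06 195; 0 0 0 0.17 0.16 -0.06 195'
python3 - <<'E'
from h import *
Y=YAW+np.pi/2
f=snap('top','t2');im=f['img'].astype(int)
cv2.imwrite('pics/t2c.png',cv2.resize(f['img'][125:245,205:355],(750,600),interpolation=cv2.INTER_CUBIC)[:,:,::-1])
go((rk(-119,145,100),Y),(rk(-119,145,12),Y))
E
```

```text
clock: 6.65
eef_pos: [799.1, 173.4, 107.1]
tcp_rot: [3.14, -0.0, 1.651]
contact_force: [1.1, -0.2, 0.4]
opening: 0.235
grasp_force: 0.0
t 6.7 p [801.4 177.5 107.1] rot [ 3.137e+00 -2.000e-03  1.652e+00] F [-2.7  1.6  1.3] op 0.23
rack [210.7 145.3]
goal [472.7 151.1 100. ] turn [ 0.25 -0.12  0.12] shift [ 0.0004 -0.3298  0.0057]
goal [472.7 151.1  12. ] turn [ 0.25 -0.12  0.12] shift [ 2.000e-04 -3.301e-01  9.370e-02]
```

View pics/t2c.png

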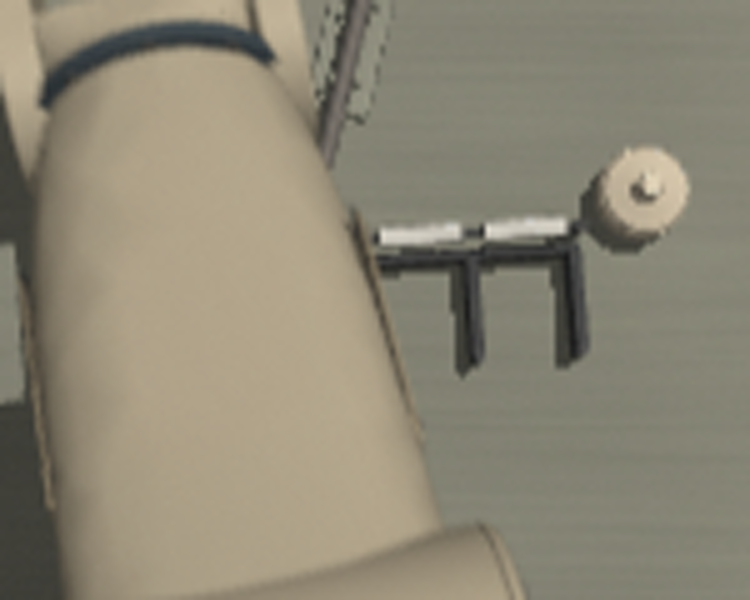

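I mis-signed tool y, so the arm went to the far side, in free air and without contact (the crop shows only the arm covering the left half). Now I'll move back to the near side at the same height.

```bash
python3 -m creep '0 0 0 0 -0.03 0 195; 0 0 0 0 -0.08 0 195; 0 0 0 0 -0.13 0 195; 0 0 0 0 -0.18 0 195; 0 0 0 0 -0.23 0 195; 0 0 0 0 -0.28 0 195; 0 0 0 0 -0.315 0 195; 0 0 0 0 -0.33 0 195'
python3 -m creep '0 0 0 0 0 0.01 195;0 0 0 0 0 0.02 195;0 0 0 0 0 0.02 195'
python3 - <<'E'
from h import *
Y=YAW+np.pi/2
f=snap('wrist','w2')
go((rk(-119,145,50),Y),(rk(-119,145,12),Y))
E
```

```text
clock: 7.7
eef_pos: [467.2, 144.9, 106.6]
tcp_rot: [3.141, -0.0, 1.65]
contact_force: [1.0, -0.1, -0.5]
opening: 0.236
grasp_force: 0.0
clock: 8.07
eef_pos: [469.2, 144.9, 84.6]
tcp_rot: [-3.14, 0.0, 1.649]
contact_force: [0.2, 1.1, 0.3]
opening: 0.234
grasp_force: 0.0
t 8.12 p [469.2 145.   85. ] rot [-3.14   0.     1.649] F [-1.  -0.5 -0.2] op 0.24
rack [-122.9  139.1]
goal [472.7 151.1  50. ] turn [-0.06  0.02 -0.04] shift [0.0059 0.004  0.035 ]
goal [472.7 151.1  12. ] turn [-0.06  0.02 -0.04] shift [0.0059 0.004  0.073 ]
```

View pics/w2.png

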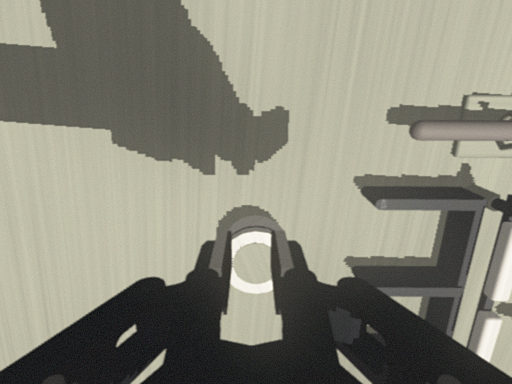

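The tin's ring is at (252,262), in line with the finger gap, and the rack noses are at (380,203) and (352,290). I'll verify the tin's position from this view.

Run:
```python
from h import *
f=load('w2')
p=pt(f,252,262,30);print(p,(p-O)@EX,(p-O)@EY)
for n,u,v in [('nose+140',380,203),('nose+70',352,290)]:
  p=pt(f,u,v,30);print(n,p,(p-O)@EX,(p-O)@EY)
```

```text
[473.25600872 102.6561467   30.        ] -122.28191816275789 96.6336687091801
nose+140 [557.09133919 155.25319106  30.        ] -34.548052402452385 142.433019239918
nose+70 [550.28315713  84.65987271  30.        ] -46.9200405862793 72.5996329010447
```

```bash
python3 -m creep '0 0 0 0.006 0.002 0.01 195;0 0 0 0.006 0.002 0.025 195;0 0 0 0.006 0.002 0.04 195;0 0 0 0.006 0.002 0.055 195;0 0 0 0.006 0.002 0.067 195;0 0 0 0.006 0.002 0.075 195;0 0 0 0.006 0.002 0.075 195;0 0 0 0.006 0.002 0.075 195'
python3 - <<'E'
from h import *
Y=YAW+np.pi/2
go((rk(-120.5,5,10),Y))
E
```

```text
clock: 9.12
eef_pos: [470.6, 151.2, 11.1]
tcp_rot: [3.141, -0.0, 1.649]
contact_force: [-0.5, 0.1, 0.7]
opening: 0.237
grasp_force: 0.0
t 9.12 p [470.6 151.2  11.1] rot [ 3.141 -0.     1.649] F [-0.5  0.1  0.7] op 0.24
rack [-121.1  145.3]
goal [482.3  11.5  10. ] turn [ 0.03 -0.01 -0.03] shift [-0.1403  0.0007  0.001 ]
```

```bash
python3 -m creep '0 0 0 -0.005 0 0 195;0 0 0 -0.014 0 0 195;0 0 0 -0.024 0 0 195;0 0 0 -0.034 0 0 195;0 0 0 -0.044 0 0 195;0 0 0 -0.054 0 0 195;0 0 0 -0.064 0 0 195;0 0 0 -0.074 0 0 195'
python3 -m creep '0 0 0 -0.01 0 0 195;0 0 0 -0.02 0 0 195;0 0 0 -0.03 0 0 195;0 0 0 -0.04 0 0 195;0 0 0 -0.05 0 0 195;0 0 0 -0.058 0 0 195;0 0 0 -0.063 0 0 195;0 0 0 -0.065 0 0 195'
python3 - <<'E'
from h import *
go((rk(-120.5,0,10),YAW+np.pi/2))
f=snap('side','s3')
cv2.imwrite('pics/s3c.png',cv2.resize(f['img'][150:300,200:350],(600,600),interpolation=cv2.INTER_CUBIC)[:,:,::-1])
E
```

```text
clock: 10.12
eef_pos: [476.2, 76.7, 10.8]
tcp_rot: [-3.142, 0.0, 1.649]
contact_force: [-0.3, 1.1, 1.0]
opening: 0.235
grasp_force: 0.6
clock: 11.12
eef_pos: [481.2, 12.3, 10.8]
tcp_rot: [-3.141, -0.0, 1.649]
contact_force: [-0.9, 0.6, 0.0]
opening: 0.235
grasp_force: 0.5
t 11.12 p [481.2  12.3  10.8] rot [-3.141 -0.     1.649] F [-0.9  0.6  0. ] op 0.24
rack [-121.5    5.9]
goal [482.7   6.5  10. ] turn [-0.01 -0.   -0.05] shift [-0.0059  0.001   0.0008]
```

View pics/s3c.png

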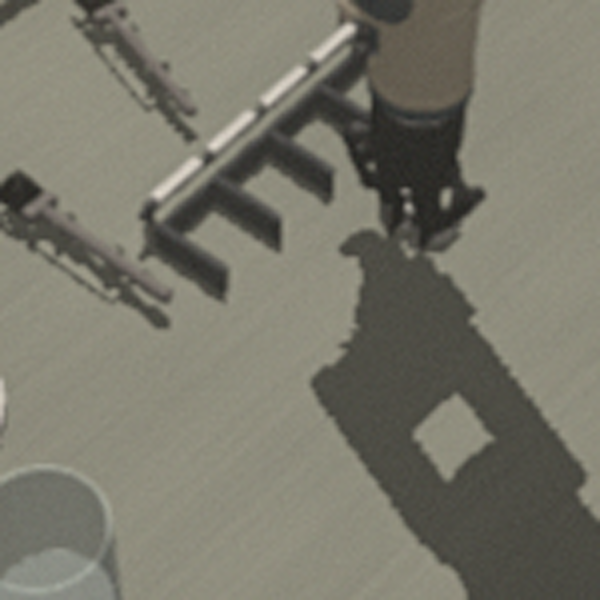

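The side view shows the gripper hiding the tin at about (405,240), with everything else in place. I'll push 6 mm more, back off, lift and look with the wrist camera.

```bash
python3 -m creep '0 0 0 -0.004 0 0 195;0 0 0 -0.006 0 0 195;0 0 0 -0.006 0 0 195;0 0 0 0.005 0 0 195;0 0 0 0.02 0 -0.01 195;0 0 0 0.035 0 -0.04 195;0 0 0 0.04 0 -0.08 195;0 0 0 0.04 0 -0.1 195'
python3 -m creep '0 0 0 0 0 0 195;0 0 0 0 0 0 195'
python3 - <<'E'
from h import *
f=snap('wrist','w4')
go((rk(-185,-35,110),YAW),(rk(-175,-35,10),YAW))
E
```

```text
clock: 12.18
eef_pos: [478.8, 54.1, 113.3]
tcp_rot: [3.139, -0.0, 1.651]
contact_force: [0.4, 0.0, -1.3]
opening: 0.237
grasp_force: 0.0
clock: 12.42
eef_pos: [477.6, 52.9, 110.5]
tcp_rot: [-3.141, -0.0, 1.65]
contact_force: [-0.2, 0.6, -0.6]
opening: 0.236
grasp_force: 0.0
t 12.47 p [477.4  52.7 110.1] rot [-3.14  0.    1.65] F [ 0.7 -0.4 -0.5] op 0.24
rack [-122.1   46.5]
goal [421.1 -33.5 110. ] turn [-6.000e-02  6.000e-02  8.999e+01] shift [-0.0816 -0.0629  0.0002]
goal [431.1 -32.7  10. ] turn [-6.000e-02  6.000e-02  8.999e+01] shift [-0.0816 -0.0527  0.1002]
```

View pics/w4.png

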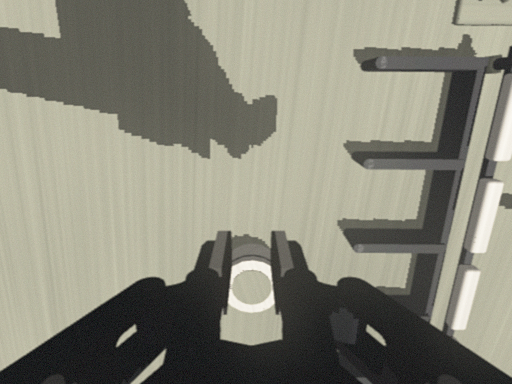

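The tin is at (251,287). The divider noses are at (381,62), (370,164) and (357,248), and gap c lies below the last of them.

Run:
```python
from h import *
f=load('w4')
for n,u,v in [('tin',251,287),('140',381,62),('70',370,164),('0',357,248)]:
  p=pt(f,u,v,30);print(n,p.round(1),((p-O)@EX).round(1),((p-O)@EY).round(1))
```

```text
tin [484.2 -28.9  30. ] -121.8 -35.4
140 [557.8 155.   30. ] -33.8 142.1
70 [564.2  84.6  30. ] -33.1 71.5
0 [567.2  14.7  30. ] -35.6 1.5
```

```bash
python3 -m creep '0 0 10 -0.008 -0.006 0 195;0 0 20 -0.018 -0.014 0 195;0 0 30 -0.03 -0.023 0 195;0 0 40 -0.042 -0.032 0 195;0 0 50 -0.054 -0.041 0 195;0 0 60 -0.066 -0.05 0 195;0 0 70 -0.076 -0.058 0 195;0 0 79 -0.082 -0.063 0 195'
python3 -m creep '0 0 7 0 0 0 195;0 0 11 0 0 0 195;0 0 11 0 0 0 195;0 0 11 0 0 0 195'
python3 - <<'E'
from h import *
go((rk(-180,-36.5,40),YAW),(rk(-180,-36.5,10),YAW))
E
```

```text
clock: 13.48
eef_pos: [420.6, -34.6, 109.8]
tcp_rot: [-3.141, 0.002, 0.265]
contact_force: [0.5, -0.3, 1.1]
opening: 0.236
grasp_force: 0.0
clock: 13.98
eef_pos: [421.4, -34.2, 110.3]
tcp_rot: [-3.141, 0.001, 0.08]
contact_force: [0.5, -0.1, -0.7]
opening: 0.235
grasp_force: 0.0
t 13.97 p [421.4 -34.2 110.3] rot [-3.141e+00  1.000e-03  8.000e-02] F [ 0.5 -0.1 -0.7] op 0.24
rack [-184.8  -35.7]
goal [426.3 -34.6  40. ] turn [-0.01  0.06  0.05] shift [0.0049 0.0008 0.0703]
goal [426.3 -34.6  10. ] turn [-0.01  0.06  0.05] shift [0.0049 0.0008 0.1003]
```

```bash
python3 -m creep '0 0 0 0 0 0.015 195;0 0 0 0 0 0.035 195;0 0 0 0.004 0.001 0.055 195;0 0 0 0.004 0.001 0.075 195;0 0 0 0.004 0.001 0.092 195;0 0 0 0.004 0.001 0.1 195;0 0 0 0.01 0.001 0.1 195;0 0 0 0.02 0.001 0.1 195'
python3 -m creep '0 0 0 0.01 0 0 195;0 0 0 0.02 0 0 195;0 0 0 0.03 0 0 195;0 0 0 0.04 0 0 195;0 0 0 0.05 0 0 195;0 0 0 0.06 0 0 195;0 0 0 0.065 0 0 195;0 0 0 0.065 0 0 195'
python3 - <<'E'
from h import *
f=snap('wrist','w5')
go((rk(-29,-35,10),YAW))
E
```

```text
clock: 14.98
eef_pos: [442.6, -33.6, 11.3]
tcp_rot: [3.141, -0.001, 0.079]
contact_force: [-0.3, -0.8, 0.1]
opening: 0.236
grasp_force: 0.0
clock: 15.98
eef_pos: [507.0, -28.5, 10.8]
tcp_rot: [3.142, -0.0, 0.079]
contact_force: [-0.2, -0.5, 0.0]
opening: 0.235
grasp_force: 0.0
t 16.02 p [506.6 -28.6  10.7] rot [-3.142 -0.     0.079] F [ 0.2 -0.2  0.5] op 0.23
rack [-99.4 -36.8]
goal [576.7 -21.2  10. ] turn [-0.   -0.   -0.03] shift [ 0.0704 -0.0018  0.0007]
```

View pics/w5.png

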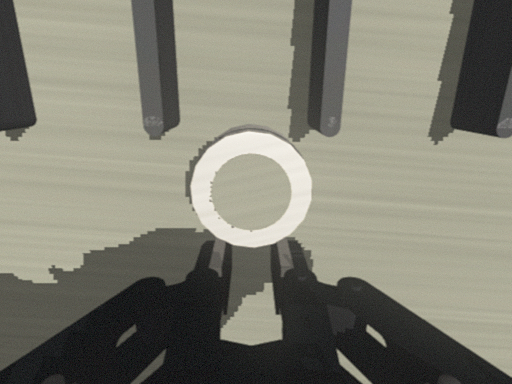

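The tin is at (251,187), seated on both fingertips. The gap c noses are at (154,127) and (331,127), with their middle at 242.5, so I'll shift about 3 mm towards +y while pushing.

```bash
python3 -m creep '0 0 0 0.007 -0.001 0 195;0 0 0 0.015 -0.0025 0 195;0 0 0 0.023 -0.0035 0 195;0 0 0 0.031 -0.0035 0 195;0 0 0 0.039 -0.0035 0 195;0 0 0 0.047 -0.0035 0 195;0 0 0 0.055 -0.0035 0 195;0 0 0 0.06 -0.0035 0 195'
python3 -m creep '0 0 0 0.002 0 0 195;0 0 0 0.004 0 0 195;0 0 0 0.006 0 0 195;0 0 0 0.008 0 0 195'
python3 - <<'E'
from h import *
f=snap('wrist','w6')
go((rk(-29,-35,10),YAW))
E
```

```text
clock: 17.02
eef_pos: [566.7, -20.3, 10.8]
tcp_rot: [3.142, -0.0, 0.079]
contact_force: [-1.1, 0.3, 0.0]
opening: 0.231
grasp_force: 0.4
clock: 17.52
eef_pos: [574.1, -19.8, 10.8]
tcp_rot: [3.142, 0.0, 0.079]
contact_force: [-0.6, 0.3, -0.7]
opening: 0.237
grasp_force: 0.3
t 17.57 p [574.5 -19.7  10.9] rot [ 3.142 -0.     0.079] F [ 0.5  0.2 -0.7] op 0.24
rack [-31.  -33.4]
goal [576.7 -21.2  10. ] turn [ 0.   -0.03 -0.03] shift [0.002  0.0016 0.0009]
```

View pics/w6.png

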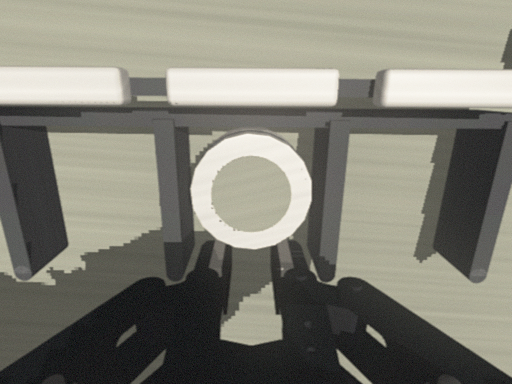

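The tin is at (251,191), centred in gap c behind bar (252,87) and almost at the wall. I'll push slowly until the force rises.

```bash
python3 -m creep '0 0 0 0.001 0 0 195;0 0 0 0.002 0 0 195;0 0 0 0.003 0 0 195;0 0 0 0.004 0 0 195;0 0 0 0.004 0 0 195'; python3 -c "
from rig import r;print(r.sense()['contact_force'],r.sense()['eef_pos'])"
```

```text
clock: 18.2
eef_pos: [576.5, -19.4, 10.5]
tcp_rot: [-3.141, 0.003, 0.079]
contact_force: [-6.2, -0.7, 4.0]
opening: 0.236
grasp_force: 3.4
[-6.16760466 -0.72492886  4.00854238] [576.48634762 -19.44925606  10.5141854 ]
```

Firm wall contact (6 N), so the tin is home. Back off straight, lift, and check.

```bash
python3 -m creep '0 0 0 0 0 0 195;0 0 0 -0.003 0 0 195;0 0 0 -0.012 0 0 195;0 0 0 -0.025 0 0 195;0 0 0 -0.04 0 0 195;0 0 0 -0.055 0 -0.01 195;0 0 0 -0.07 0 -0.03 195;0 0 0 -0.08 0 -0.06 195'
python3 -m creep '0 0 0 0 0 -0.02 195;0 0 0 0 0 -0.02 195;0 0 0 0 0 -0.02 195'
python3 - <<'E'
from h import *
f=snap('wrist','w7')
go((rk(6,-35,15),YAW))
E
```

```text
clock: 19.2
eef_pos: [496.2, -25.7, 71.3]
tcp_rot: [-3.141, 0.002, 0.079]
contact_force: [0.3, -0.2, -0.4]
opening: 0.236
grasp_force: 0.0
clock: 19.58
eef_pos: [497.8, -25.7, 90.6]
tcp_rot: [-3.142, 0.0, 0.079]
contact_force: [-0.8, 0.1, 0.3]
opening: 0.236
grasp_force: 0.0
t 19.62 p [497.7 -25.7  90.2] rot [-3.141e+00  1.000e-03  7.900e-02] F [ 0.1 -0.5 -0.1] op 0.23
rack [-108.1  -33.2]
goal [611.6 -18.4  15. ] turn [-0.01  0.05 -0.03] shift [0.1142 0.0017 0.0751]
```

View pics/w7.png

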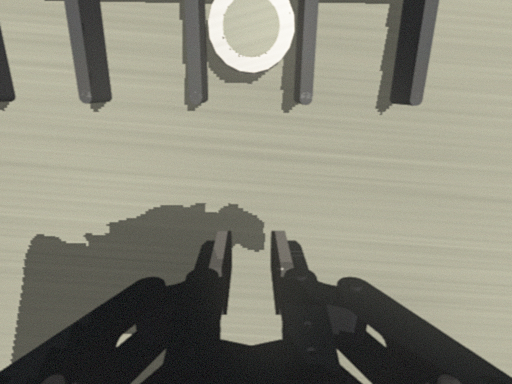

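The tin's centre (251,27) is midway between the dividers at 197 and 305, and about 45 mm past the noses (row 98), which matches the home point. The arm is clear and at rest.

```bash
python3 -c "
from rig import r;print(r.sign_off())"
```

```text
the job is handed in; nothing more can be done
None
```

I ran the shut fingertips over bars a, b and c and lifted off on c without going near the fourth. I then pushed the tin home against the back wall of the third gap and released it, and handed the job in at about 20 s; the hand-in gave no verdict.

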